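# Lay out a calligraphy place

### The job

Lay out this calligraphy place for a right-handed writer who sits on the robot's side of the table: put the steel paperweight centred across the sheet just inside its far edge, and set the inkstone to the right of the felt mat, level with the mat's middle, parallel to the mat's side and 8 cm clear of it, ink well at the end away from the writer. Stand the brush rest midway between mat and inkstone, level with the inkstone's far end, with its groove running away from the writer; lay the brush in the groove just behind its ferrule, bristles beyond the rest pointing away from the writer and the handle's end on the table; and stand the ink bottle centred behind the inkstone (on the side away from the writer), 3 cm clear of it. Set everything down rather than dropping it, keep the bottle upright, and leave the water pot, the brush box and the red ink case where they are.

Things in the scene. Friction and masses are not known exactly. Their poses are not given: they have to be found in the camera images.
- mat: Blue felt writing mat, fixed, 240 (its x) x 180 (its y) x 4 mm, with a cream sheet 210 x 148 mm centred on it. Origin: centre of the underside, on the table. +x points away from the writer, +y to the writer's left, so right of the mat is -y. Far edge of the sheet at x = +105 mm, right edge of the mat at y = -90 mm.
- inkstone: Loose dark grey slate inkstone, 105 (x) x 60 (y) x 20 mm high with 6 mm rim walls, 0.3 kg. Black ink well at its +x end, paler land at -x. Origin: centre of the underside. Grasp across the 60 mm. Its place: +x along the mat's +x, centre level with the mat's centre and 200 mm to its right.
- paperweight: Loose steel bar paperweight, 160 (x) x 22 (y) x 16 mm, with a 14 mm brass knob in the middle, 30 mm high in all, 0.36 kg. Origin: centre of the underside; its ends are alike. Its place: on the sheet, its length along the mat's y, its centre 90 mm beyond the mat's centre (the bar's far side 4 mm inside the sheet's far edge).
- brush: Loose brush, 10 mm thick, lying flat along its x, 30 g: black handle from x = -95 mm (4 mm red cap behind), pale ferrule 55 to 75, cream bristles to the tip at 120. Origin: on the underside, near the balance point. Flat underside, does not roll. Its place: groove under x = 50 mm, handle end on the table, so it slopes up 0.13 rad to the tip and its origin is 13 mm high.
- brush_rest: Loose blue ceramic brush rest, 22 (x) x 60 (y) x 30 mm high, 90 g: two humps, between them one groove along its x, floor 18 mm high and 12 mm wide, 36 mm wide at the top. Origin: centre of the underside; both sides alike. Grasp across the 22 mm. Its place: 130 mm right of the mat's centre, 52 mm beyond the inkstone's centre, its y along the mat's y.
- ink_bottle: Loose black square ink bottle with a red screw cap, body 38 x 38 x 78 mm, cap 25 mm across, 104 mm high in all, about 0.14 kg. Origin: centre of the underside, z up. At its place: centre 102 mm beyond the inkstone's centre along the inkstone's +x.
- water_pot: Bystander: loose white ceramic water bowl, 68 mm across, 45 mm high, standing well to the right. Origin: centre of the underside. Leave alone.
- brush_box: Bystander: loose yellow bamboo brush box, 250 (its x) x 70 x 37 mm, beyond the mat. Origin: centre of the underside. Leave alone.
- ink_case: Bystander: loose dark red lacquer ink case, 130 (its x) x 32 x 22 mm, beyond and left of the mat. Origin: centre of the underside. Leave alone.
Not all that is in view belongs to the job. Several things look just like the inkstone: the one meant starts farthest to the robot's left. Of the things that look like the brush, the larger one is meant.

How it is judged (in metres and radians):
At the end, for the whole second after the job is handed in: Each thing lies within 15 mm of its stated place relative to the mat, inkstone or rest (brush to groove sideways 10 mm), stone and paperweight square within 0.15 rad, rest and brush 0.25; well and bristles away from the writer; brush on the rest, tail down; all upright and at rest (x of paperweight in the frame of mat between 0.075 and 0.105 m and y of paperweight in the frame of mat between -0.015 and 0.015 m and z of paperweight in the frame of mat between 0 and 0.008 m and angle between the x axis of paperweight and the y axis of mat, either way round below 0.15 rad and angle between each of paperweight, inkstone, brush_rest, ink_bottle's own z axis and vertical below 0.1 rad and x of inkstone in the frame of mat between -0.015 and 0.015 m and y of inkstone in the frame of mat between -0.215 and -0.185 m and angle between the x axis of inkstone and the x axis of mat, either way round below 0.15 rad and y of mat in the frame of inkstone above 0.1 m and height (world z) of each of inkstone, brush_rest, ink_bottle below 0.005 m and x of brush_rest in the frame of inkstone between 0.0375 and 0.0675 m and y of brush_rest in the frame of mat between -0.145 and -0.115 m and angle between the y axis of brush_rest and the y axis of mat, either way round below 0.25 rad and x of brush_rest in the frame of brush between 0.035 and 0.065 m and y of brush_rest in the frame of brush between -0.01 and 0.01 m and angle between the x axis of brush and the x axis of mat, either way round below 0.25 rad and x of brush in the frame of mat below 0.04 m and contact force between brush and brush_rest above 0.01 N and angle between brush's own x axis and vertical between 1.38 and 1.5 rad and x of ink_bottle in the frame of inkstone between 0.0865 and 0.1165 m and y of ink_bottle in the frame of inkstone between -0.015 and 0.015 m and linear speed of each of paperweight, inkstone, brush, brush_rest, ink_bottle below 0.02 m/s); the robot touches nothing.
It fails at once if the water pot, the brush box or the red ink case is moved by more than 20 mm (distance of any of water_pot, brush_box, ink_case from where it was at the start of the episode above 0.02 m).
It fails at once if the ink bottle is tipped by more than 35 degrees (angle between ink_bottle's own z axis and vertical above 0.61 rad).
It fails at once if the inkstone, paperweight, brush, brush rest or bottle is dropped (falls free, faster than 0.7 m/s) ((linear speed of inkstone above 0.7 m/s and contact force between inkstone and the fingers below 0.01 N) or (linear speed of paperweight above 0.7 m/s and contact force between paperweight and the fingers below 0.01 N) or (linear speed of brush above 0.7 m/s and contact force between brush and the fingers below 0.01 N) or (linear speed of brush_rest above 0.7 m/s and contact force between brush_rest and the fingers below 0.01 N) or (linear speed of ink_bottle above 0.7 m/s and contact force between ink_bottle and the fingers below 0.01 N)).
It also fails if it takes over 141 s, if anything falls off the work surface, if the arm or the gripper's body presses on something with over 40 N, if the wrist force passes 120 N, or if a joint passes its speed limit or range.

### The arm

A 7-joint arm with a two-finger parallel gripper is mounted at the origin on the work surface. World frame = base frame: x ahead of the robot, y to its left, z up, the work surface at z = 0. Lengths are in mm, angles in rad, forces in N, time in s.
With the tool pointing down it reaches from about 400 to 875 mm from the base axis. Payload 6.5 kg.
Tool frame: the origin (TCP) lies at the very end of the fingers, on their centre line; the grasp point (between the pads) lies 19 mm behind it; z points along the fingers, y is the line along which they close (so a half turn about z gives the same grasp; the last joint's range is limited). The gripper opens to 88 mm and grips with 3 to 60 N. Pads are 18 mm wide; open, the fingers measure 123 mm over their backs; the gripper's body (75 mm by 187 mm) begins 45 mm behind the grasp point.
Start: joints at [-1.352, 0.536, -0.004, 1.538, 0.003, 1.067, -0.071], TCP at [182.623, 623.81, 238.716] pointing down, gripper open.
Joint ranges: [-2.7, 2.7], [-0.37, 2.16], [-1.27, 1.26], [0.24, 2.4], [-1.31, 4.45], [0.19, 1.91], [-2.76, 2.76]. Speed limits (rad/s): [2.39, 2.39, 3.14, 3.14, 3.14, 3.14, 3.14].

### API

Orientations are given as a unit quaternion [w, x, y, z].
In Python, from plant import ctrl, hand, read_camera gives the robot as it stands. Calls block until the motion is done:
- ctrl.reach(position, orientation): joint-space move of the TCP to a pose.
- ctrl.move_straight(position, speed=150, rotation=None, contact_N=None): straight line of the TCP; rotation=None keeps the orientation; speed is the mean speed in mm/s. With contact_N (N) it stops when the force on the tool has changed by that much, and returns True; else False.
- ctrl.move_joints(angles): joint-space move.
- hand.grip(opening, grasp_force=None): finger opening in mm; grasp_force is the grip in N (None keeps the last); returns when the fingers have stopped.
- ctrl.sleep(seconds).
- ctrl.inverse_kinematics(position, orientation): joint angles nearest the present ones, or None.
- ctrl.get_state(): the state.
- read_camera(name): name is "scene" or "top" or "wrist"; returns a dict with "color" (384x512x3 uint8, red, green, blue), "camera_matrix" (3x3 intrinsics, pixels), "view" (4x4, takes a point from world to camera coordinates). Camera axes: x right, y down, z forward; pixel columns grow to the right and rows downward; lengths in mm; the calibration is good to about 2 mm. The wrist camera is an equidistant fisheye: a pixel r from the principal point sees the ray r / f radians off the axis. A picture is of the moment at which its call begins. There is no depth.
A pose or a line that the arm cannot do raises ctrl.PlanningError and nothing moves.
- ctrl.hand_in(): hands the job in; it is judged then, once.
The state is a dict: "clock": time; "qpos": joint angles; "dq": joint speeds; "joint_efforts": joint torques, N m; "position": TCP position; "eef_rot": TCP orientation; "wrist_force": force on the tool from outside, world axes, zero at the start; "wrist_torque": the same for the moment, N m; "finger_gap": finger opening in mm; "gripper_force": force on a finger pad.
Only numpy, scipy, OpenCV 4.12 (cv2) and the standard library are available. Lean on these libraries where they do the work, as an engineer would, in place of code of your own. Each camera call takes 0.05 s, during which the arm holds its last target. There are 200 camera calls.

## Working session

There is one attempt and no reset: what is moved stays moved. The work goes in short steps, each a Python script; the robot and the scene stay as the last script left them, time stands still between calls to the robot, and variables do not carry over. Pictures are saved under pics/ and viewed, at most 14 in all, crops included, and the job is handed in when it is done.

```bash
mkdir -p pics; ls
python3 - <<'E'
from plant import ctrl,hand,read_camera
import cv2,numpy as np
for n in("top","scene"):
    r=read_camera(n); cv2.imwrite(f"pics/{n}0.png",cv2.resize(r["color"][:,:,::-1],(800,600),interpolation=cv2.INTER_CUBIC))
    print(n,r["camera_matrix"].tolist(),np.round(r["view"],4).tolist())
s=ctrl.get_state();print(s["position"],s["eef_rot"],s["clock"])
E
```

```text
pics
top [[408.4121953294925, 0.0, 258.4495924715572], [0.0, 408.4121953294925, 194.03561309145553], [0.0, 0.0, 1.0]] [[-0.007, -1.0, -0.0024, 7.2191], [-0.9751, 0.0074, -0.2218, 521.9038], [0.2218, 0.0007, -0.9751, 986.204], [0.0, 0.0, 0.0, 1.0]]
scene [[394.37714771053356, 0.0, 246.6679648329019], [0.0, 394.37714771053356, 192.2439105904189], [0.0, 0.0, 1.0]] [[-0.2182, 0.9758, 0.0116, 114.6829], [0.5493, 0.1327, -0.825, -262.2165], [-0.8066, -0.1737, -0.565, 1798.5796], [0.0, 0.0, 0.0, 1.0]]
[182.53303106 623.27799333 237.90864618] [-3.32277158e-05  1.41905259e-01  9.89879936e-01 -7.80736831e-04] 0.1
```

View pics/top0.png

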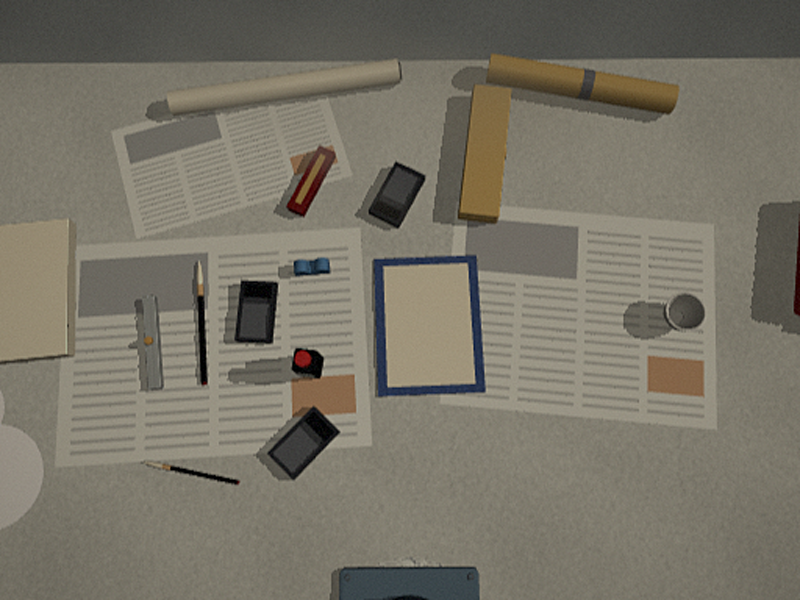

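View pics/scene0.png

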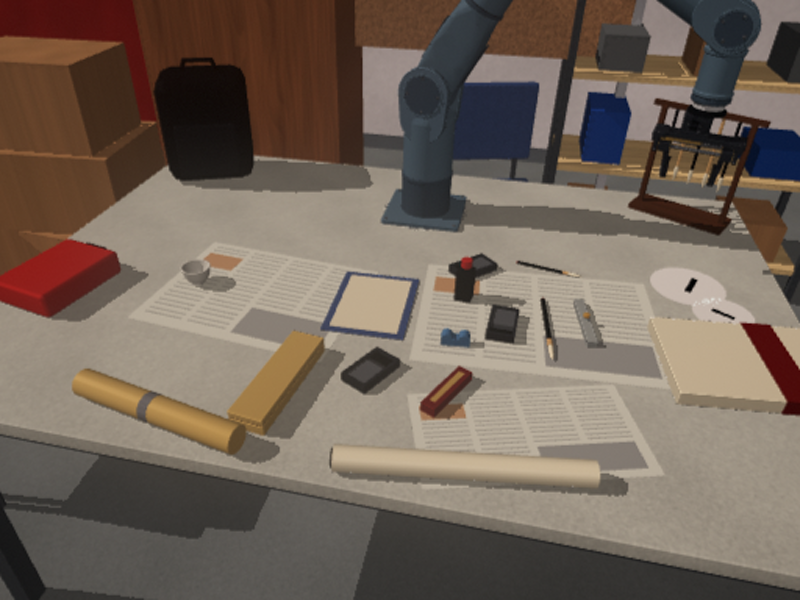

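Top view (800x600): the mat is at (428,325), and the target inkstone, the leftmost of three, is at (256,312). The rest is at (312,266), the bottle at (306,362), the large brush at (201,325) with its tip up, and the paperweight at (150,342). I'll enlarge that area.

```bash
cat > h.py <<'E'
from plant import ctrl,hand,read_camera
import cv2,numpy as np
def p2w(r,uv,z):
    """undistorted pixel -> world at height z (pinhole cameras)"""
    V=np.array(r["view"]);R=V[:3,:3];t=V[:3,3]
    d=R.T@np.linalg.solve(r["camera_matrix"],[uv[0],uv[1],1]);c=-R.T@t
    return c+d*(z-c[2])/d[2]
def crop(r,x0,y0,w,h,s,f):
    cv2.imwrite(f,cv2.resize(r["color"][y0:y0+h,x0:x0+w,::-1],None,fx=s,fy=s,interpolation=cv2.INTER_CUBIC))
E
python3 - <<'E'
from h import *
r=read_camera("top"); crop(r,80,155,135,100,5.9,"pics/cropA.png"); crop(r,225,155,95,105,5.7,"pics/cropB.png")
E
```

```text
(no output)
```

View pics/cropA.png

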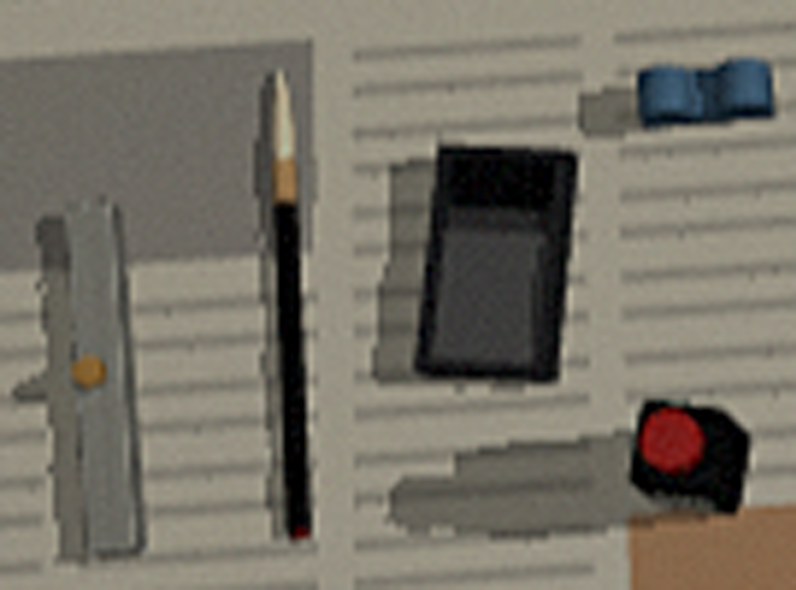

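View pics/cropB.png

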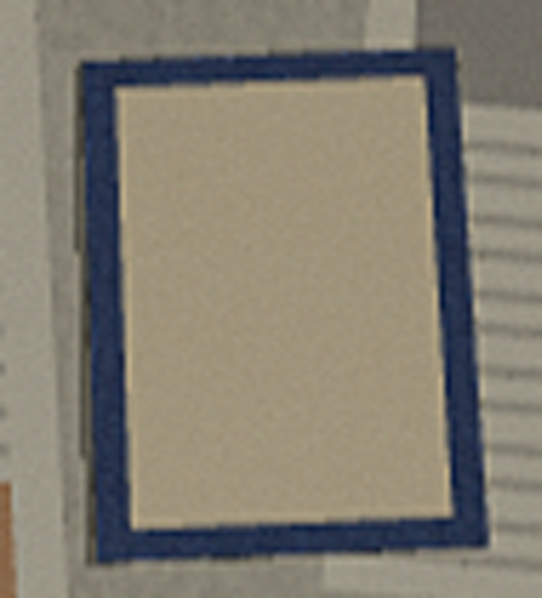

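```bash
cat > m.py <<'E'
from h import *
r=read_camera("top")
def A(u,v,z): return p2w(r,((u+.5)/5.9-.5+80,(v+.5)/5.9-.5+155),z)[:2]
def B(u,v,z): return p2w(r,((u+.5)/5.7-.5+225,(v+.5)/5.7-.5+155),z)[:2]
def rep(n,P):
    P=np.array(P);(c,s,a)=cv2.minAreaRect(P.astype(np.float32));d=[np.linalg.norm(P[i]-P[(i+1)%len(P)]).round(1) for i in range(len(P))]
    v=P[0]-P[-1];print(n,P.mean(0).round(1),d,"yaw of side0-(-1)",np.arctan2(v[1],v[0]).round(3),"rect",np.round(c,1),np.round(s,1),a)
rep("mat",[B(80,62,4),B(456,48,4),B(488,543,4),B(97,562,4)])
rep("sheet",[B(115,86,4),B(424,76,4),B(454,518,4),B(131,528,4)])
rep("stone",[A(438,147,20),A(575,152,20),A(554,372,20),A(416,368,20)])
rep("pw",[A(66,205,16),A(115,203,16),A(138,548,16),A(88,552,16)]); print("knob",A(89,371,28))
t,e=A(280,70,5),A(300,537,5); print("brush tip,end",t,e,np.linalg.norm(t-e)); v=t-e; print("yaw",np.arctan2(v[1],v[0]),"origin",t-v/np.linalg.norm(v)*120, "ferrule ends",A(285,160,8),A(287,202,8))
rep("rest",[A(640,70,30),A(771,60,30),A(773,118,0),A(641,126,0)]); print("rest tops edge",A(667,67,30),A(747,60,30))
print("cap",A(671,440,104)); print("bot base",A(738,512,0),A(749,435,0),"top",A(645,402,78),A(632,485,78))
E
python3 m.py
```

```text
mat [499.  -37.2] [np.float64(181.0), np.float64(237.0), np.float64(179.4), np.float64(238.8)] yaw of side0-(-1) 0.036 rect [499.  -37.5] [238.8 181. ] 2.0837697982788086
sheet [499.2 -37.5] [np.float64(148.3), np.float64(211.6), np.float64(148.5), np.float64(211.3)] yaw of side0-(-1) 0.035 rect [499.1 -37.6] [213.  148.5] 2.0183544158935547
stone [520.7 254.8] [np.float64(62.4), np.float64(101.2), np.float64(61.5), np.float64(101.7)] yaw of side0-(-1) -0.046 rect [520.6 254.6] [ 62.4 101.8] 87.33808135986328
pw [470.1 429.5] [np.float64(22.2), np.float64(157.6), np.float64(21.9), np.float64(158.4)] yaw of side0-(-1) 0.145 rect [470.3 429.6] [160.  22.] 8.214655876159668
knob [469.56138253 430.31444832]
brush tip,end [614.28972814 362.59359576] [398.13686883 339.79215421] 217.3521665986641
yaw 0.10509889400079055 origin [494.95186497 350.00493364] ferrule ends [570.34799748 356.52161078] [550.51751373 354.33988466]
rest [598.4 163. ] [np.float64(59.4), np.float64(19.0), np.float64(61.2), np.float64(18.5)] yaw of side0-(-1) -0.223 rect [598.6 163.4] [18.7 64.5] 3.1617002487182617
rest tops edge [606.79733631 178.82720884] [609.82447946 142.64299597]
cap [426.40409953 160.21071853]
bot base [408.36698924 146.17160168] [442.96795071 141.98845528] top [446.13633537 175.76737999] [411.34424462 180.10071347]
```

Sizes check out: the mat is 181x238, the sheet 148x211, the bar 22x158 and the brush 217. I'll start moving with the paperweight and the inkstone.

```bash
cat >> h.py <<'E'
from scipy.spatial.transform import Rotation as Ro
MAT=np.array([499.1,-37.5]);MY=0.037
def m2w(x,y):
    c,s=np.cos(MY),np.sin(MY);return MAT+[c*x-s*y,s*x+c*y]
def quat(a,pitch=0):
    """tool down, tool x at yaw a; pitch lifts the tool-x side"""
    q=(Ro.from_euler("z",a)*Ro.from_euler("y",-pitch)*Ro.from_euler("x",np.pi)).as_quat();return [q[3],q[0],q[1],q[2]]
def best(a,b,src,dst,z=200):
    """of the two half-turn-equivalent grasps, the one with the smaller last-joint excursion"""
    o=[]
    for k in (0,np.pi):
        q=[ctrl.inverse_kinematics([*p,z],quat(t+k)) for p,t in((src,a),(dst,b))]
        if all(x is not None for x in q): o.append((max(abs(x[6]) for x in q),k))
    print("options",o);return min(o)[1]
def pick(xy,a,z,open_,force,up=200):
    hand.grip(open_); ctrl.reach([*xy,up],quat(a)); ctrl.move_straight([*xy,z+30],250)
    print("hit" if ctrl.move_straight([*xy,z],60,contact_N=8) else "clear")
    hand.grip(0,force); s=ctrl.get_state(); print("gap",s["finger_gap"],"F",s["gripper_force"],"z",s["position"][2])
    ctrl.move_straight([*xy,up],200)
    return s["position"][2]
def place(xy,a,z,open_,up=200,down=4):
    ctrl.reach([*xy,up],quat(a)); ctrl.move_straight([*xy,z+15],200); print("gap",ctrl.get_state()["finger_gap"])
    h=ctrl.move_straight([*xy,z-down],20,contact_N=4); s=ctrl.get_state(); print("contact",h,s["position"],"t",s["clock"])
    hand.grip(open_); ctrl.move_straight([*xy,up],200)
E
python3 - <<'E'
from h import *
d=m2w(90,0);src=np.array([470,429.8]);a,b=.145,MY+np.pi/2
k=best(a,b,src,d); z=pick(src,a+k,4,50,30); place(d,b+k,z+4,45)
d=m2w(0,-200);src=np.array([519.5,255]);a,b=-.046,MY
k=best(a,b,src,d); z=pick(src,a+k,4,86,30); place(d,b+k,z,80)
r=read_camera("top");cv2.imwrite("pics/top1.png",cv2.resize(r["color"][:,:,::-1],(800,600),interpolation=cv2.INTER_CUBIC))
E
```

```text
options [(np.float64(1.893105033019684), 0), (np.float64(2.488309796792522), 3.141592653589793)]
clear
gap 21.987858363133174 F 30.00028431415558 z 4.221542966888845
gap 21.50180648011425
contact True [588.85959479 -34.14269301   8.1797263 ] t 9.225
options [(np.float64(1.7555938790038756), 0), (np.float64(1.9948529429933004), 3.141592653589793)]
clear
gap 59.579023735623274 F 29.997640997171402 z 4.236901378779842
gap 59.86744872905071
contact True [ 506.35840139 -237.27630111    4.18063068] t 20.0
```

View pics/top1.png

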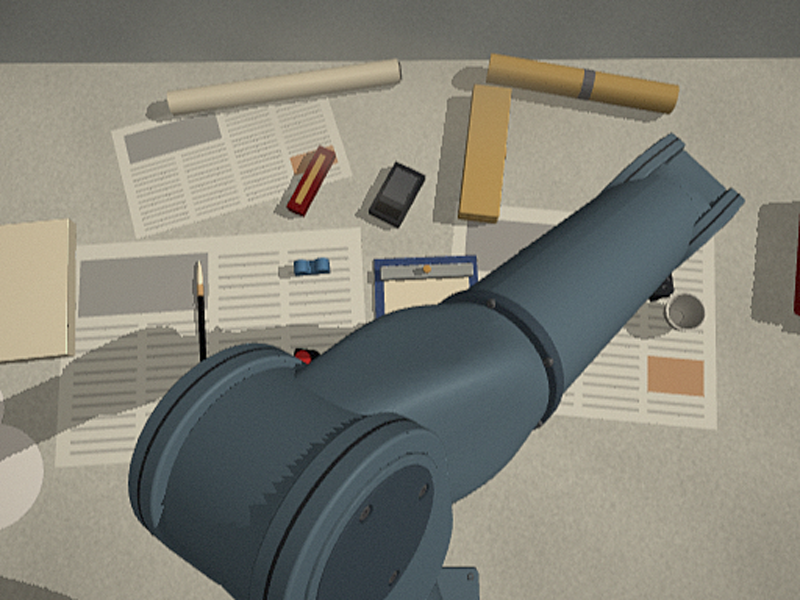

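The paperweight is in place (427,269). The black corner at (662,288) is the raised gripper, because the pot is unmoved at (685,312). Next are the rest and the bottle.

Run:
```python
from h import *
d=m2w(52,-130);src=np.array([598.3,163.2]);a,b=.078+np.pi/2,MY+np.pi/2
k=best(a,b,src,d); z=pick(src,a+k,4,55,15); place(d,b+k,z,45)
d=m2w(102,-200);src=np.array([426.8,160.7]);a,b=-.12+np.pi/2,MY+np.pi/2
k=best(a,b,src,d); z=pick(src,a+k,46,80,20,up=220); place(d,b+k,z,65,up=220)
ctrl.reach([480,330,300],quat(np.pi/2+k))
r=read_camera("top");cv2.imwrite("pics/top2.png",cv2.resize(r["color"][:,:,::-1],(800,600),interpolation=cv2.INTER_CUBIC))
```

```text
options [(np.float64(0.49365766366172215), 0), (np.float64(2.6737589537296116), 3.141592653589793)]
clear
gap 22.086506755641913 F 14.998346715219668 z 4.153443862983712
gap 21.804168360169392
contact True [ 555.72850932 -165.44661462    3.85095797] t 29.9583
options [(np.float64(0.6669268561824688), 0), (np.float64(2.5372304235018768), 3.141592653589793)]
clear
gap 37.6540853078697 F 19.864032519981265 z 46.056326486343664
gap 37.6055024970178
contact True [ 608.38656064 -233.47126665   46.02920385] t 39.9667
```

View pics/top2.png

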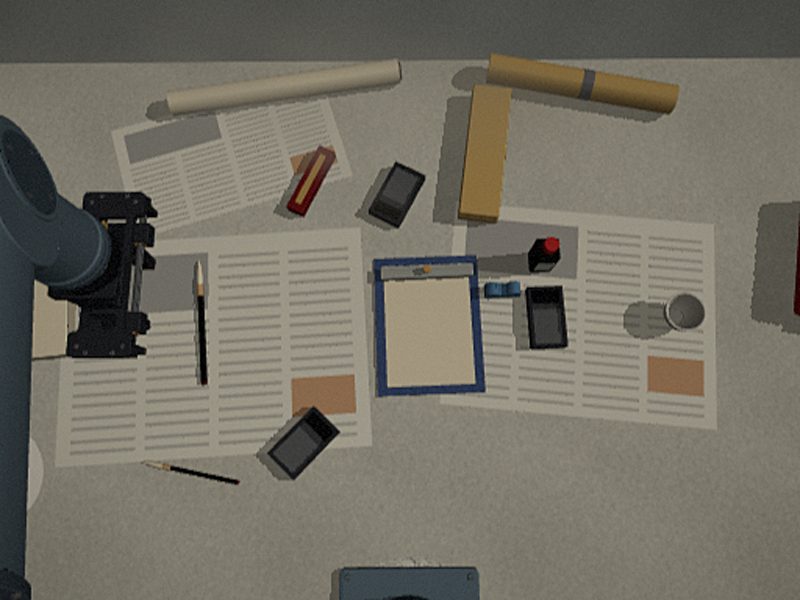

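The rest is at (502,290), the stone at (547,318) with its well far, the bottle at (544,255), and the brush is still at (201,325). I'll take a closer crop before laying the brush.

Run:
```python
from h import *
r=read_camera("top"); crop(r,300,145,80,85,7,"pics/cropC.png")
```

```text
(no output)
```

View pics/cropC.png

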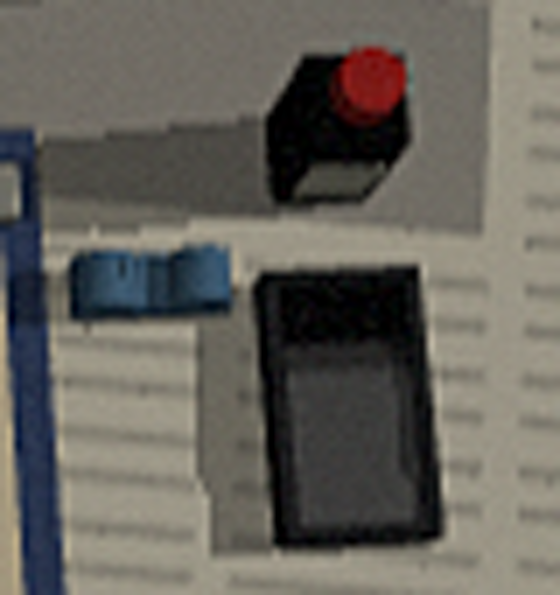

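Run:
```python
from h import *
r=read_camera("top")
def W(u,v,z):
    p=p2w(r,((u+.5)/7-.5+300,(v+.5)/7-.5+145),z)[:2]-MAT;c,s=np.cos(MY),np.sin(MY);return np.round([c*p[0]+s*p[1],-s*p[0]+c*p[1]],1)
print("groove",W(156,283,18),"ends y",W(72,290,0),W(231,285,22)); print("cap",W(371,78,104)); print("stone tr,br,tl,bl",W(420,267,20),W(442,530,20),W(260,277,20),W(276,538,20))
```

```text
groove [  50.8 -130.7] ends y [  53.8 -100.9] [  47.7 -158.4]
cap [ 101.6 -198.6]
stone tr,br,tl,bl [  52.1 -231.4] [ -49.4 -229.6] [  50.9 -170.1] [ -49.6 -167.4]
```

The layout matches within 2 mm (groove 50.8,-130.7; cap 101.6,-198.6). Now the brush.

Run:
```python
from h import *
d=m2w(2.4,-130);src=np.array([495,350.]);a,b=.105,MY
k=best(a,b,src,d); z=pick(src,a+k,2,40,8)
Q=quat(b+k,.13 if k==0 else -.13)
ctrl.reach([*d,200],Q); ctrl.move_straight([*d,z+13+12],150); print("gap",ctrl.get_state()["finger_gap"])
h=ctrl.move_straight([*d,z+13-2],15,contact_N=2); s=ctrl.get_state(); print("contact",h,s["position"],s["wrist_force"])
hand.grip(30); ctrl.move_straight([*d,200],150); ctrl.reach([480,330,300],quat(b+k)); print(ctrl.get_state()["clock"])
r=read_camera("top"); crop(r,285,145,100,115,5.2,"pics/cropD.png")
r=read_camera("scene"); crop(r,165,150,110,75,7,"pics/sceneD.png")
```

```text
options [(np.float64(1.5332390553833473), 0), (np.float64(2.1505207859646256), 3.141592653589793)]
clear
gap 9.75432003398254 F 7.9993875324726105 z 2.096110216697325
gap 9.824761166143542
contact True [ 506.23308811 -167.06384167   14.46428321] [-0.07852478  0.83050371  5.39641163]
56.2833
```

View pics/cropD.png

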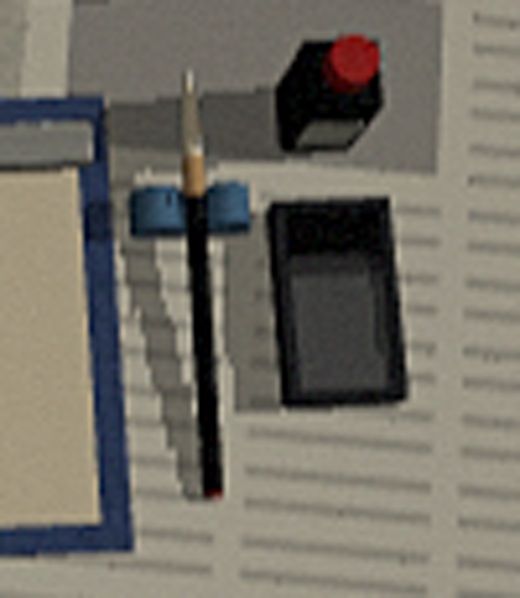

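View pics/sceneD.png

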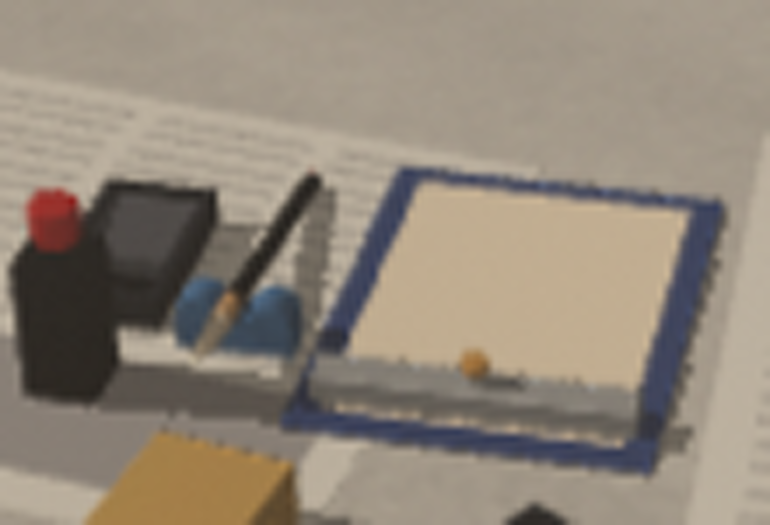

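Run:
```python
from h import *
r=read_camera("top")
def W(u,v,z):
    p=p2w(r,((u+.5)/5.2-.5+285,(v+.5)/5.2-.5+145),z)[:2]-MAT;c,s=np.cos(MY),np.sin(MY);return np.round([c*p[0]+s*p[1],-s*p[0]+c*p[1]],1)
print("tail",W(212,497,5),"if 20 high",W(212,497,20),"ferr",W(194,197,30),W(193,155,32),"tip",W(189,72,34))
```

```text
tail [ -95.3 -130.3] if 20 high [ -96.9 -127.8] ferr [  54.7 -129.3] [  76.3 -130.2] tip [ 120.  -131.2]
```

```bash
python3 -c "
from plant import ctrl
print(ctrl.hand_in())"
```

```text
the job is handed in; nothing more can be done
None
```

I laid out the whole place and handed the job in at about 56 s of the 141 s. By the top camera the inkstone, rest, bottle and brush are within about 2 mm of their places; the paperweight I checked only by eye. The hand-in returned no verdict.

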